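Round-bottom flasks from the draining rack to their cork rings

TASK

Move the row of four round-bottom flasks from the white draining rack to the row of cork rings in the spill tray, each onto the ring cut for its size: the smallest flask on the smallest ring and so on up to the largest on the largest. Take the flasks by the neck and set them down gently, without dropping or toppling any, so that each ends upright and seated in the hole of its ring; leave the rings lying where they are.

Things in the scene. Friction and masses are not known exactly. Their poses are not given: they have to be found in the camera images.
- flask_25: smallest clear-glass round-bottom flask, in any rack hole, upright: ball 42 mm across; top 27 mm of the neck (grip here) 20 mm across, 1 mm bead on the rim, neck below 5 mm thinner; 87 mm tall, 35 g. Origin at the ball's centre, z up the neck; rim 66 mm above the origin. Seated in its ring, the origin is 35.6 mm above the ring's underside. Bottom-heavy: rights itself in a hole.
- ring_25: smallest cork ring, loose, lying flat in the tray: 62 mm outside, round hole 32 mm, 22 mm high; made for the 42 mm ball. Origin at the centre of its underside, z up.
- flask_50: second smallest clear-glass round-bottom flask, in any rack hole, upright: ball 54 mm across; top 27 mm of the neck (grip here) 23 mm across, 1 mm bead on the rim, neck below 5 mm thinner; 102 mm tall, 50 g. Origin at the ball's centre, z up the neck; rim 75 mm above the origin. Seated in its ring, the origin is 43.6 mm above the ring's underside. Bottom-heavy: rights itself in a hole.
- ring_50: second smallest cork ring, loose, lying flat in the tray: 80 mm outside, round hole 41 mm, 26 mm high; made for the 54 mm ball. Origin at the centre of its underside, z up.
- flask_100: second largest clear-glass round-bottom flask, in any rack hole, upright: ball 68 mm across; top 27 mm of the neck (grip here) 27 mm across, 1 mm bead on the rim, neck below 5 mm thinner; 119 mm tall, 75 g. Origin at the ball's centre, z up the neck; rim 85 mm above the origin. Seated in its ring, the origin is 51.9 mm above the ring's underside. Bottom-heavy: rights itself in a hole.
- ring_100: second largest cork ring, loose, lying flat in the tray: 98 mm outside, round hole 52 mm, 30 mm high; made for the 68 mm ball. Origin at the centre of its underside, z up.
- flask_250: largest clear-glass round-bottom flask, in any rack hole, upright: ball 86 mm across; top 27 mm of the neck (grip here) 32 mm across, 1 mm bead on the rim, neck below 5 mm thinner; 141 mm tall, 130 g. Origin at the ball's centre, z up the neck; rim 98 mm above the origin. Seated in its ring, the origin is 61.6 mm above the ring's underside. Bottom-heavy: rights itself in a hole.
- ring_250: largest cork ring, loose, lying flat in the tray: 118 mm outside, round hole 66 mm, 34 mm high; made for the 86 mm ball. Origin at the centre of its underside, z up.
- flask_rack: white plastic draining rack, fixed: plate 100 x 410 mm, 6 mm thick, its top 52 mm above the worktop, with a row of four equal 36 mm holes, in each of which a flask's ball rests. Origin at the centre of its footprint on the worktop, y along the row; holes at x = 0, y = -138, -46, 46 and 138 mm, taken by the flasks in any order.
- spill_tray: grey spill tray, fixed, 180 x 500 mm with a rim 18 mm high, between the robot and the rack; its floor is 4 mm above the worktop. Origin at the centre of its underside, y along its length. The four cork rings lie in a row along y in any order, about 115 mm apart and some 15 mm beyond the tray's centre line; a steel spatula lies along the near side.
Things that resemble listed ones, but are neither listed nor needed, are in the scene too. Leave any red look-alike of the flask_50 alone.

How it is judged:
At the end, for the whole second after the job is handed in: Each flask sits in the ring of its own size: its ball centred on the ring within 8 mm and at its seated height within 5 mm, upright within 0.2 rad and at rest; each ring lies flat within 30 mm of where it was at the start; everything is released (horizontal distance between flask_25 and ring_25 below 0.008 m and z of flask_25 in the frame of ring_25 between 0.0306 and 0.0406 m and angle between each of flask_25, flask_50, flask_100, flask_250's own z axis and vertical below 0.2 rad and linear speed of each of flask_25, flask_50, flask_100, flask_250 below 0.03 m/s and angular speed of each of flask_25, flask_50, flask_100, flask_250 below 0.5 rad/s and distance of each of ring_25, ring_50, ring_100, ring_250 from where it was at the start of the episode below 0.03 m and angle between each of ring_25, ring_50, ring_100, ring_250's own z axis and vertical below 0.08 rad and horizontal distance between flask_50 and ring_50 below 0.008 m and z of flask_50 in the frame of ring_50 between 0.0386 and 0.0486 m and horizontal distance between flask_100 and ring_100 below 0.008 m and z of flask_100 in the frame of ring_100 between 0.0469 and 0.0569 m and horizontal distance between flask_250 and ring_250 below 0.008 m and z of flask_250 in the frame of ring_250 between 0.0566 and 0.0666 m); the robot touches nothing.
It fails at once if a flask is dropped: it falls freely by more than about 12 mm ((linear speed of flask_25 above 0.5 m/s and not (contact force between the fingers and flask_25 above 0.1 N)) or (linear speed of flask_50 above 0.5 m/s and not (contact force between the fingers and flask_50 above 0.1 N)) or (linear speed of flask_100 above 0.5 m/s and not (contact force between the fingers and flask_100 above 0.1 N)) or (linear speed of flask_250 above 0.5 m/s and not (contact force between the fingers and flask_250 above 0.1 N))).
It fails at once if a flask topples (leans more than 0.8 rad) (angle between any of flask_25, flask_50, flask_100, flask_250's own z axis and vertical above 0.8 rad).
It also fails if it takes over 93 s, if anything falls off the work surface, if the arm or the gripper's body presses on something with over 40 N, if the wrist force passes 120 N, or if a joint passes its speed limit or range.

ROBOT

A 6-joint arm with a two-finger parallel gripper is mounted at the origin on a cart in front of the work surface, level with it; the furniture and walls round the work are solid. World frame = base frame: x ahead of the robot, y to its left, z up, the work surface at z = 0. Lengths are in m, angles in rad, forces in N, time in s.
With the tool pointing down it reaches from about 0.35 to 0.8 m from the base axis. Payload 7.3 kg.
Tool frame: the origin (TCP) lies between the finger pads; the fingertips stand 25 mm ahead of it and the grasp point (between the pads) lies 6 mm ahead of it (r.tip_extent is the distance from the TCP to the fingertips, in m); z points along the fingers, y is the line along which they close (so a half turn about z gives the same grasp; the last joint's range is limited). The gripper opens to 85 mm and grips with 20 to 120 N. Pads are 22 mm wide; open, the fingers measure 114 mm over their backs; the gripper's body (76 mm by 85 mm) begins 54 mm behind the grasp point. The pads swing forward as they close: fully open they stand 13 mm farther back than shut.
Start: joints at [-1.478, 0.342, 1.524, -0, 1.275, -0.146], TCP at [0.124, -0.51, 0.256] pointing down, gripper open.
Joint ranges: [-2.53, 2.53], [-0.77, 2.02], [0.04, 2.7], [-1, 4.14], [0.28, 2.66], [-3.11, 3.11]. Speed limits (rad/s): [2.57, 2.57, 3.14, 3.14, 3.14, 3.14].

INTERFACE

Orientations are given as a unit quaternion [x, y, z, w].
In Python, from workcell import r, command_gripper, optics gives the robot as it stands. The module is installed in compiled form; this text tells all that it offers. Calls block until the motion is done:
- r.reach(position, orientation): joint-space move of the TCP to a pose.
- r.move_straight(position, orientation=None, speed=0.15, max_force=None): straight line of the TCP; orientation=None keeps the orientation; speed is the mean speed in m/s. With max_force (N) it stops when the force on the tool has changed by that much, and returns True; else False.
- r.movej(angles): joint-space move.
- command_gripper(opening, force=None): finger opening in m; force is the grip in N (None keeps the last); returns when the fingers have stopped.
- r.hold(seconds).
- r.solve_ik(position, orientation): joint angles nearest the present ones, or None.
- r.read_state(): the state.
- optics.get_image(name): name is "side" or "top" or "wrist"; returns (picture, depth): 480x640x3 uint8, red, green, blue; 480x640 float32, m along the optical axis (not along the pixel's ray), 0 where there is no reading.
- optics.camera_model(name): a dict with "K" (3x3 intrinsics, pixels), "k1" (the pictures are not rectified: a ray, as slopes to the right and down, at radius r is drawn at 1 + k1 r^2 times it, then the intrinsics apply), "R" (3x3) and "t" (3): a world point X has camera coordinates R X + t; the wrist camera has in their place "tool_from_camera" (4x4, takes a point from camera to tool coordinates, whose origin is the TCP and whose axes are the flange's). Camera axes: x right, y down, z forward; pixel columns grow to the right and rows downward; lengths in m; the calibration is good to about 2 mm. A picture is of the moment at which its call begins: read the wrist's pose just before it. camera_model takes no time and is no camera call.
A pose or a line that the arm cannot do raises r.PlanningError and nothing moves.
- r.finish_job(): hands the job in, once; it reports no verdict.
The state is a dict: "time_s": time; "joint_positions": joint angles; "dq": joint speeds; "tau": joint torques, N m; "eef_pos": TCP position; "eef_rot": TCP orientation; "contact_force": force on the tool from outside, world axes, zero at the start; "torque": the same for the moment, N m; "grip_width": finger opening in m.
Only numpy, scipy, OpenCV 4.12 (cv2) and the standard library are available. Lean on these libraries where they do the work, as an engineer would, in place of code of your own. Each camera call takes 0.05 s, during which the arm holds its last target. There are 200 camera calls.

## Working session

There is one attempt and no reset: what is moved stays moved. The work goes in short steps, each a Python script; the robot and the scene stay as the last script left them, time stands still between calls to the robot, and variables do not carry over. Pictures are saved under pics/ and viewed, on a budget of 14 in all, crops included, one or two more only if the job needs it, and the job is handed in when it is done.

```bash
mkdir -p pics; python3 - <<'E'
from workcell import r, optics
import cv2, numpy as np
for n in ("top","side"):
    im,d=optics.get_image(n); np.savez(f"{n}0.npz",im=im,d=d); cv2.imwrite(f"pics/{n}0.png",im[:,:,::-1])
    m=optics.camera_model(n); print(n,m)
print(optics.camera_model("wrist")); s=r.read_state(); print(s["time_s"],s["eef_pos"],s["eef_rot"],s["grip_width"],r.tip_extent)
E
```

```text
top {'K': array([[562.62446123,   0.        , 320.71639397],
       [  0.        , 562.62446123, 245.85038129],
       [  0.        ,   0.        ,   1.        ]]), 'k1': -0.17529127373329145, 'R': array([[ 0.00430786, -0.99997322,  0.00591539],
       [-0.99880425, -0.00459074, -0.04867224],
       [ 0.0486981 , -0.00569864, -0.99879729]]), 't': array([0.00382292, 0.62122906, 1.02196088])}
side {'K': array([[506.0841605 ,   0.        , 318.34030996],
       [  0.        , 506.0841605 , 245.13305207],
       [  0.        ,   0.        ,   1.        ]]), 'k1': -0.09017952553811664, 'R': array([[-0.99484984, -0.09846987, -0.02403069],
       [-0.02856154,  0.49981642, -0.86566032],
       [ 0.09725239, -0.86051568, -0.50005473]]), 't': array([0.60276698, 0.09369644, 1.12784205])}
{'K': array([[332.97826961,   0.        , 315.99964216],
       [  0.        , 332.97826961, 243.9666116 ],
       [  0.        ,   0.        ,   1.        ]]), 'k1': -0.056148407233489295, 'tool_from_camera': array([[ 5.50152946e-04, -9.54847985e-01, -2.97094298e-01,
         7.58667579e-02],
       [ 9.99999562e-01,  3.00407506e-04,  8.86281577e-04,
         9.95960164e-04],
       [-7.57014821e-04, -2.97094656e-01,  9.54847733e-01,
        -1.16600320e-01],
       [ 0.00000000e+00,  0.00000000e+00,  0.00000000e+00,
         1.00000000e+00]])}
0.1 [ 0.1241565  -0.5097921   0.25569599] [ 9.92879791e-01  1.19118724e-01  3.33893047e-06 -6.70832018e-04] 0.08527186821969733 0.025
```

View pics/top0.png

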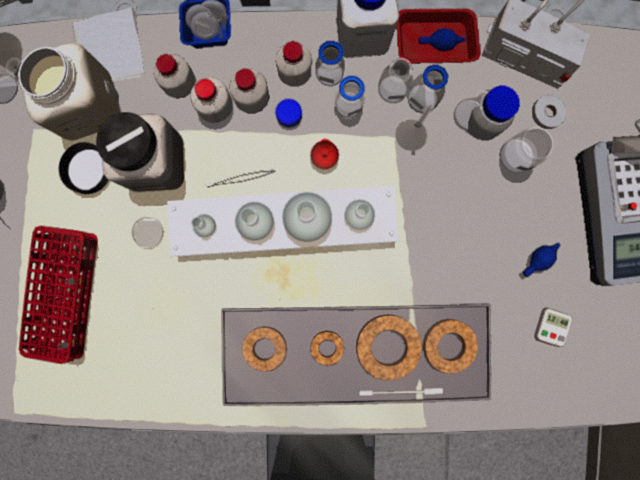

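View pics/side0.png

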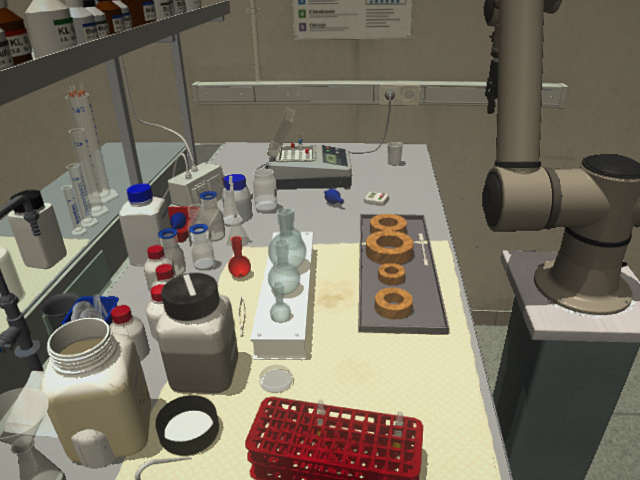

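The top view shows the rack row from left (+y) to right: smallest flask at (203,225), second largest at (254,220), largest at (307,217) and second smallest at (360,213). The cork rings are at (265,349) for 50, (327,348) for 25, (389,347) for 250 and (451,346) for 100. These could be mistaken for the targets:
- The red flask at (324,153), which is the look-alike to leave alone.
- The clear beakers and bottles at (400,75), (430,88) and (527,150), which are off the rack.
- The white ring at (548,111), which is off the tray.

Next I'll measure.

```bash
cat > h.py <<'E'
import numpy as np, cv2
from workcell import r, optics, command_gripper
def cam(name, state=None):
    m=optics.camera_model(name); K=m["K"]; D=np.array([m["k1"],0,0,0.])
    if name!="wrist": return K,D,m["R"],m["t"]
    from scipy.spatial.transform import Rotation as Ro
    T=np.eye(4); T[:3,:3]=Ro.from_quat(state["eef_rot"]).as_matrix(); T[:3,3]=state["eef_pos"]
    W=np.linalg.inv(T@m["tool_from_camera"]); return K,D,W[:3,:3],W[:3,3]
def ray_plane(c,px,z):
    K,D,R,t=c; p=cv2.undistortPoints(np.float64(px).reshape(-1,1,2),K,D).reshape(-1,2)
    d=np.c_[p,np.ones(len(p))]@R; C=-R.T@t
    return C+d*((z-C[2])/d[:,2])[:,None]
def project(c,X):
    K,D,R,t=c; return cv2.projectPoints(np.float64(X).reshape(-1,1,3),cv2.Rodrigues(R)[0],t,K,D)[0].reshape(-1,2)
E
python3 - <<'E'
from h import *
im=np.load("top0.npz")["im"]; c=cam("top"); hsv=cv2.cvtColor(im,cv2.COLOR_RGB2HSV)
vis=im[:,:,::-1].copy()
# rings
m=cv2.inRange(hsv,(5,90,90),(22,255,255)); m[:300]=0; m[405:]=0; m[:,:225]=0; m[:,490:]=0
m=cv2.morphologyEx(m,cv2.MORPH_CLOSE,np.ones((3,3)))
cs,h=cv2.findContours(m,cv2.RETR_CCOMP,cv2.CHAIN_APPROX_NONE)
H={0.062:.022,.080:.026,.098:.030,.118:.034}
for k,q in enumerate(cs):
    if cv2.contourArea(q)<60: continue
    outer=h[0][k][3]<0; q=q[:,0].astype(float)
    for z in ([.034,.038,.03,.026]):
        w=ray_plane(c,q,z)[:,:2].astype(np.float32); e=cv2.fitEllipse(w*1000); 
        print("outer" if outer else "hole",z,np.round(e[0],1),np.round(e[1],1)) 
# plate
m=cv2.inRange(hsv,(0,0,170),(179,32,255)); m[:180]=0; m[262:]=0; m[:,:165]=0; m[:,400:]=0
m=cv2.morphologyEx(m,cv2.MORPH_OPEN,np.ones((3,3)))
cs,_=cv2.findContours(m,cv2.RETR_EXTERNAL,cv2.CHAIN_APPROX_NONE); q=max(cs,key=cv2.contourArea)
w=ray_plane(c,q[:,0],.052)[:,:2].astype(np.float32); b=cv2.minAreaRect(w*1000); print("plate",b)
cv2.drawContours(vis,[q],-1,(0,0,255),1)
bp=cv2.boxPoints(b); s=sorted(range(4),key=lambda i:np.linalg.norm(bp[i]-bp[(i+1)%4]))
u=bp[(s[-1]+1)%4]-bp[s[-1]]; u/=np.linalg.norm(u); u*=np.sign(u[1]); print("row dir",u)
for k in (-138,-46,46,138):
    P=np.array(b[0])+u*k; print(k,P)
    for z in (.052,.15): 
        p=project(c,[P[0]/1e3,P[1]/1e3,z])[0]; cv2.circle(vis,tuple(int(v) for v in p),2,(0,255,0) if z<.1 else (255,0,0),-1)
cv2.imwrite("pics/a.png",cv2.resize(vis[170:420,150:500],None,fx=2.25,fy=2.25,interpolation=cv2.INTER_CUBIC))
E
```

```text
outer 0.034 [435.7  -5.2] [59.5 59.9]
outer 0.038 [436.3  -5.1] [59.3 59.6]
outer 0.03 [435.2  -5.2] [59.8 60.1]
outer 0.026 [434.7  -5.3] [60.  60.3]
hole 0.034 [435.9  -5.3] [32.2 32.3]
hole 0.038 [436.5  -5.2] [32.1 32.2]
hole 0.03 [435.4  -5.4] [32.3 32.4]
hole 0.026 [434.9  -5.4] [32.4 32.6]
outer 0.034 [433.8 108.7] [77.8 78.4]
outer 0.038 [434.4 108.3] [77.5 78.1]
outer 0.03 [433.3 109. ] [78.1 78.7]
outer 0.026 [432.8 109.4] [78.4 79. ]
hole 0.034 [433.7 109.1] [40.6 42.5]
hole 0.038 [434.3 108.7] [40.5 42.4]
hole 0.03 [433.2 109.4] [40.8 42.7]
hole 0.026 [432.6 109.8] [41.  42.9]
outer 0.034 [ 437.3 -160.6] [112.  238.8]
outer 0.038 [ 437.8 -159.9] [111.5 237.9]
outer 0.03 [ 436.7 -161.3] [112.4 239.7]
outer 0.026 [ 436.2 -161.9] [112.9 240.7]
hole 0.034 [ 438.1 -232.1] [51.9 52.9]
hole 0.038 [ 438.6 -231.1] [51.7 52.7]
hole 0.03 [ 437.6 -233. ] [52.1 53.1]
hole 0.026 [ 437. -234.] [52.4 53.3]
hole 0.034 [ 436.8 -117.6] [66.2 67.3]
hole 0.038 [ 437.3 -117.1] [65.9 67. ]
hole 0.03 [ 436.3 -118.1] [66.4 67.5]
hole 0.026 [ 435.7 -118.6] [66.7 67.8]
plate ((665.1679077148438, 77.29348754882812), (146.4754180908203, 422.38330078125), 0.29296791553497314)
row dir [-0.00511334  0.99998695]
-138 [665.87354881 -60.70471191]
-46 [665.40312141  31.29408646]
46 [664.93269402 123.29288864]
138 [664.46226662 215.29168701]
```

View pics/a.png

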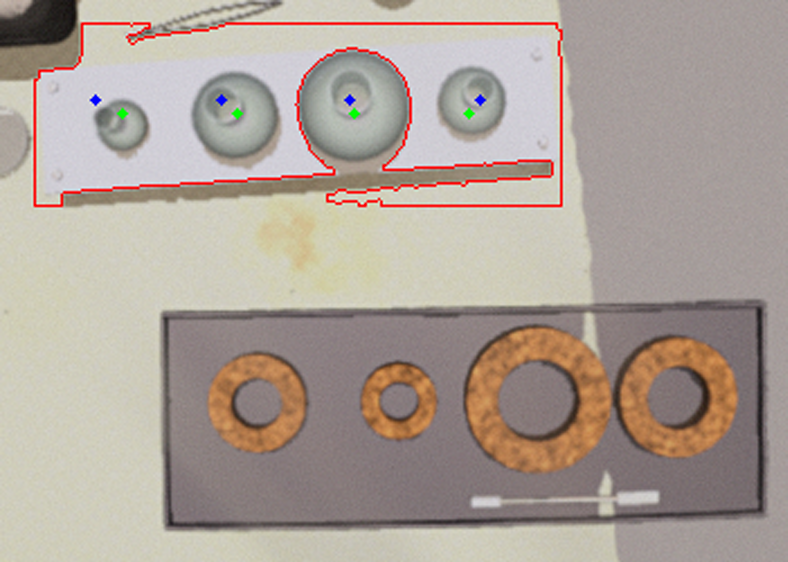

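Ring holes and outer sizes match the stated dimensions. The plate mask leaked into the yellow paper, so I'll redo it using blue ≥ red and cross-check it against the flask balls.

```bash
python3 - <<'E'
from h import *
im=np.load("top0.npz")["im"]; c=cam("top")
vis=im[:,:,::-1].copy(); I=cv2.GaussianBlur(im,(3,3),0).astype(int)
m=((I[:,:,2]-I[:,:,0]>=-2)&(I.min(2)>165)).astype(np.uint8)*255; m[:180]=0; m[262:]=0; m[:,:165]=0; m[:,402:]=0
m=cv2.morphologyEx(m,cv2.MORPH_OPEN,np.ones((3,3)))
cs,_=cv2.findContours(m,cv2.RETR_EXTERNAL,cv2.CHAIN_APPROX_NONE); q=max(cs,key=cv2.contourArea)
w=ray_plane(c,q[:,0],.052)[:,:2].astype(np.float32); b=cv2.minAreaRect(w*1000); print("plate",b)
cv2.drawContours(vis,[q],-1,(0,0,255),1)
bp=cv2.boxPoints(b); s=max(range(4),key=lambda i:np.linalg.norm(bp[i]-bp[(i+1)%4]))
u=bp[(s+1)%4]-bp[s]; u/=np.linalg.norm(u); u*=np.sign(u[1]); print("row dir",u)
# ball silhouettes: greenish glass = darker than plate within it
for k,R,rim in ((-138,27,.147),(-46,43,.189),(46,34,.166),(138,21,.129)):
    P=np.array(b[0])+u*k; zc=.052+np.sqrt(R*R-324)/1e3
    p=project(c,[P[0]/1e3,P[1]/1e3,zc])[0]; p2=project(c,[P[0]/1e3,P[1]/1e3,rim])[0]
    print(k,P,zc,p,p2)
    cv2.circle(vis,tuple(int(round(v)) for v in p),int(R/1e3*562/(1.046-zc)),(0,255,0),1); cv2.circle(vis,tuple(int(round(v)) for v in p2),2,(255,0,0),-1)
cv2.imwrite("pics/b.png",cv2.resize(vis[170:280,150:420],None,fx=2.9,fy=2.9,interpolation=cv2.INTER_CUBIC))
E
```

```text
plate ((658.5074462890625, 164.52777099609375), (98.91824340820312, 233.7473907470703), 4.079225063323975)
row dir [-0.0711358  0.9974667]
-138 [668.32418633  26.87736511] 0.0721246117974981 [309.41157054 217.26789213] [308.75642843 212.6599357 ]
-46 [661.77969289 118.64430237] 0.09105124837953327 [255.76370704 219.7736225 ] [248.8437839  213.75355363]
46 [655.23519969 210.41123962] 0.08084441020371191 [203.97524843 223.95674598] [193.30543218 219.29213505]
138 [648.69070625 302.17817688] 0.06281665382639197 [155.45862257 228.42183254] [144.27793817 225.2899556 ]
```

View pics/b.png

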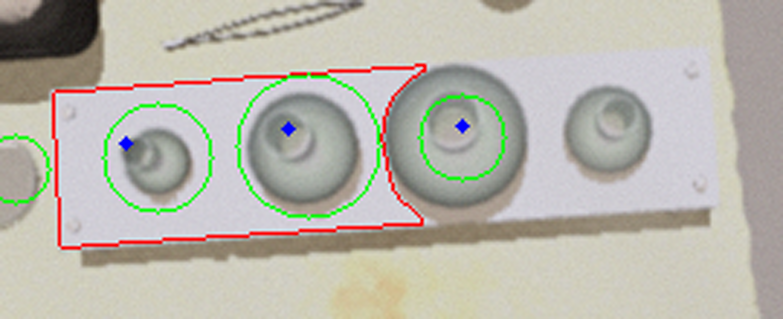

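The largest ball splits the plate mask in two. I'll take the union of all the pieces.

```bash
python3 - <<'E'
from h import *
im=np.load("top0.npz")["im"]; c=cam("top")
vis=im[:,:,::-1].copy(); I=cv2.GaussianBlur(im,(3,3),0).astype(int)
m=((I[:,:,2]-I[:,:,0]>=-2)&(I.min(2)>165)).astype(np.uint8)*255; m[:180]=0; m[262:]=0; m[:,:165]=0; m[:,402:]=0
m=cv2.morphologyEx(m,cv2.MORPH_OPEN,np.ones((3,3)))
cs,_=cv2.findContours(m,cv2.RETR_EXTERNAL,cv2.CHAIN_APPROX_NONE); q=np.vstack([x for x in cs if cv2.contourArea(x)>1500])
w=ray_plane(c,q[:,0],.052)[:,:2].astype(np.float32); b=cv2.minAreaRect(w*1000); print("plate",b)
cv2.drawContours(vis,[cv2.convexHull(q)],-1,(0,0,255),1)
bp=cv2.boxPoints(b); s=max(range(4),key=lambda i:np.linalg.norm(bp[i]-bp[(i+1)%4]))
u=bp[(s+1)%4]-bp[s]; u/=np.linalg.norm(u); u*=np.sign(u[1]); print("row dir",u)
for k,R,rim,nr in ((-138,27,.147,11.5),(-46,43,.189,16),(46,34,.166,13.5),(138,21,.129,10)):
    P=np.array(b[0])+u*k; zc=.052+np.sqrt(R*R-324)/1e3; print(k,P,zc)
    for z,rr,col in ((zc,R,(0,200,0)),(rim,nr,(255,0,0))):
        p=project(c,[P[0]/1e3,P[1]/1e3,z])[0]
        cv2.circle(vis,tuple(int(round(v*16)) for v in p),int(16*rr/1e3*562/(1.046-z)),col,1,cv2.LINE_AA,4)
cv2.imwrite("pics/c.png",cv2.resize(vis[170:280,150:420],None,fx=2.9,fy=2.9,interpolation=cv2.INTER_CUBIC))
E
```

```text
plate ((664.80078125, 76.89273071289062), (99.23165130615234, 409.4924621582031), 4.045345783233643)
row dir [-0.07054602  0.9975085 ]
-138 [674.53613186 -60.76344299] 0.0721246117974981
-46 [668.04589796  31.00733948] 0.09105124837953327
46 [661.55566454 122.77812195] 0.08084441020371191
138 [655.06543064 214.54890442] 0.06281665382639197
```

View pics/c.png

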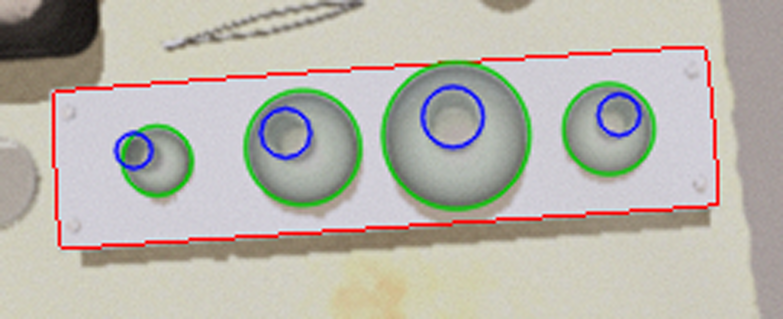

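The overlay agrees with the sizes: the plate measures 99 × 409 mm, and the ball and rim circles fall on the flasks. That confirms the assignment. Next I'll check IK and obstacle heights, hover over flask_50 and take a close look.

```bash
cat >> h.py <<'E'
from scipy.spatial.transform import Rotation as Ro
# rack xy, ring xy, rack rim z, seated rim z, height, neck dia
F={50:((.6745,-.0608),(.4332,.1094),.147,.1226,.102,.023),250:((.6680,.0310),(.4373,-.1171),.189,.1636,.141,.032),
   100:((.6616,.1228),(.4381,-.2321),.166,.1409,.119,.027),25:((.6551,.2145),(.4349,-.0054),.129,.1056,.087,.020)}
Q=Ro.from_matrix(np.array([[0,1,0],[1,0,0],[0,0,-1.]]).T).as_quat()   # tool x=+y, y=+x, z down
OFF=-.006   # TCP relative to rim when gripping (grasp point 12 mm below rim)
def look(f,name,corr=(0,0)):
    "wrist picture with projected rim circle at rack"
    s=r.read_state(); im,d=optics.get_image("wrist"); c=cam("wrist",s); vis=im[:,:,::-1].copy()
    (x,y),_,z,_,_,n=F[f]; a=np.linspace(0,2*np.pi,40)
    p=project(c,np.c_[x+n/2*np.cos(a),y+n/2*np.sin(a),0*a+z]); cv2.polylines(vis,[p.round().astype(int).reshape(-1,1,2)],True,(0,0,255),1)
    cv2.imwrite(name,vis); return im,d,c
E
python3 - <<'E'
from h import *
d=np.load("top0.npz")["d"]; K,D,R,t=cam("top")
sub=[(u,v) for u in range(95,190,3) for v in range(110,200,3) if d[v,u]>0]
p=cv2.undistortPoints(np.float64(sub).reshape(-1,1,2),K,D).reshape(-1,2); X=(np.c_[p,np.ones(len(p))]*np.array([d[v,u] for u,v in sub])[:,None]-t)@R
h=X[X[:,2]>.05]; print("bottle",h.min(0),h.max(0))
for f,(a,b,z,zs,H,n) in F.items():
    print(f,[r.solve_ik([*xy,zz],Q) is not None for xy,zz in ((a,z+OFF),(a,.2+H+OFF),(b,.2+H+OFF),(b,zs+OFF))],np.round(r.solve_ik([*a,.2+H],Q),2))
(x,y),_,z,*_=F[50]
r.reach([x,y,.30],Q); command_gripper(.05,25); r.move_straight([x,y,z+.06],speed=.2)
im,dd,c=look(50,"pics/w1.png"); print(r.read_state()["time_s"],r.read_state()["grip_width"])
E
```

```text
bottle [0.72200293 0.26398502 0.05026268] [0.87167911 0.4254051  0.19405594]
50 [True, True, True, True] [-0.2   0.62  0.95 -0.    1.57 -0.2 ]
250 [True, True, True, True] [-0.07  0.59  0.89 -0.    1.66 -0.07]
100 [True, True, True, True] [ 0.07  0.6   0.93 -0.    1.61  0.07]
25 [True, True, True, True] [ 0.21  0.65  0.93 -0.    1.56  0.21]
3.7333 0.04984735369322624
```

View pics/w1.png

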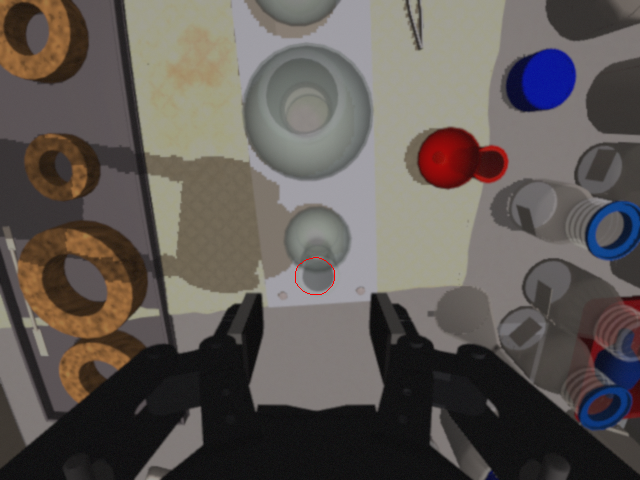

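The bottle near flask_25 reaches only 0.194 m high, at x>0.72, so it clears. The wrist view shows the flask_50 neck at about (318,278), centred between the fingers at (250,300) and (380,300), and the prediction is within about 3 px. The red look-alike is at (448,158), well away. I'll zoom in on the rim to check it.

```bash
python3 - <<'E'
import cv2
i=cv2.imread("pics/w1.png")[190:320,230:400]; cv2.imwrite("pics/w1c.png",cv2.resize(i,None,fx=4,fy=4,interpolation=cv2.INTER_CUBIC))
E
```

```text
(no output)
```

View pics/w1c.png

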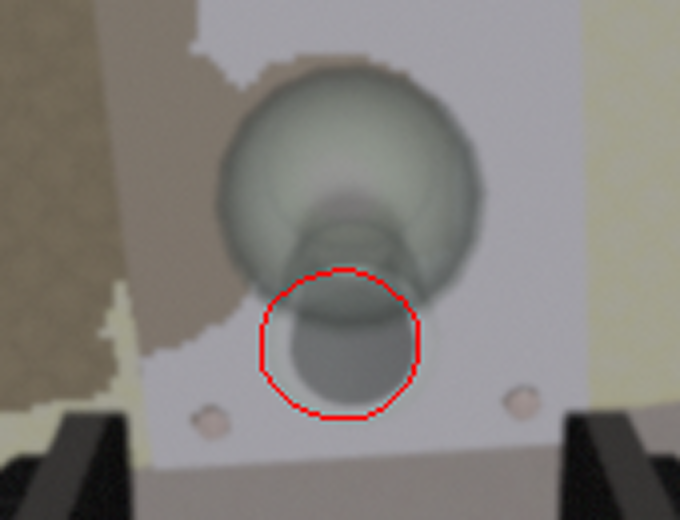

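The rim is offset from the prediction by about 1.5 mm in +x and about 0 in y. That's within the calibration, and the grip centres x anyway. Now I'll grip, lift, and look over ring_50.

```bash
cat >> h.py <<'E'
def pick(f):
    a,b,z,zs,H,n=F[f]
    r.move_straight([*a,z+.06],Q,speed=.2); r.move_straight([*a,z+OFF],Q,speed=.1)
    command_gripper(n-.008,25); r.hold(.2); w=r.read_state()["grip_width"]
    r.move_straight([*a,.205+H+OFF],Q,speed=.15); print(f,"gripped",round(w,4),"lifted",round(r.read_state()["grip_width"],4),r.read_state()["time_s"])
def over(f): a,b,z,zs,H,n=F[f]; r.move_straight([*b,.205+H+OFF],Q,speed=.25)
def ringview(f,name):
    s=r.read_state(); im,d=optics.get_image("wrist"); c=cam("wrist",s); np.savez(name.replace("pics/","")[:-4]+".npz",im=im,d=d)
    a,b,z,zs,H,n=F[f]; hr={25:.026,50:.030,100:.034,250:.038}[f]; Rr={25:31,50:40,100:49,250:59}[f]/1e3; Rh={25:16,50:20.5,100:26,250:33}[f]/1e3
    m=cv2.inRange(cv2.cvtColor(im,cv2.COLOR_RGB2HSV),(5,90,40),(22,255,255))
    v,u=np.nonzero(m); P=ray_plane(c,np.c_[u,v],hr)[:,:2]; k=np.hypot(*(P-b).T)<Rr+.015
    vis=im[:,:,::-1].copy(); t=np.linspace(0,2*np.pi,60)
    for R_ in (Rr,Rh): cv2.polylines(vis,[project(c,np.c_[b[0]+R_*np.cos(t),b[1]+R_*np.sin(t),0*t+hr]).round().astype(int).reshape(-1,1,2)],True,(255,0,0),1)
    cv2.imwrite(name,vis); w=P[k]; print("ring extent x",np.percentile(w[:,0],[.2,99.8]),"y",np.percentile(w[:,1],[.2,99.8]),"expected centre",b,"+-",Rr)
def place(f):
    a,b,z,zs,H,n=F[f]; T=zs+OFF
    r.move_straight([*b,T+.012],Q,speed=.15); hit=r.move_straight([*b,T-.002],Q,speed=.025,max_force=3)
    s=r.read_state(); print(f,"contact",hit,"z above seat",round(s["eef_pos"][2]-T,4),np.round(s["contact_force"],1))
    r.hold(.2); command_gripper(n+.022); r.hold(.3); r.move_straight([*b,T+.08],Q,speed=.12); print("t",r.read_state()["time_s"])
E
python3 - <<'E'
from h import *
pick(50); over(50); ringview(50,"pics/r50.png")
E
```

```text
50 gripped 0.0224 lifted 0.0221 6.5583
ring extent x [0.39662023 0.47346866] y [0.07917024 0.14912857] expected centre (0.4332, 0.1094) +- 0.04
```

View pics/r50.png

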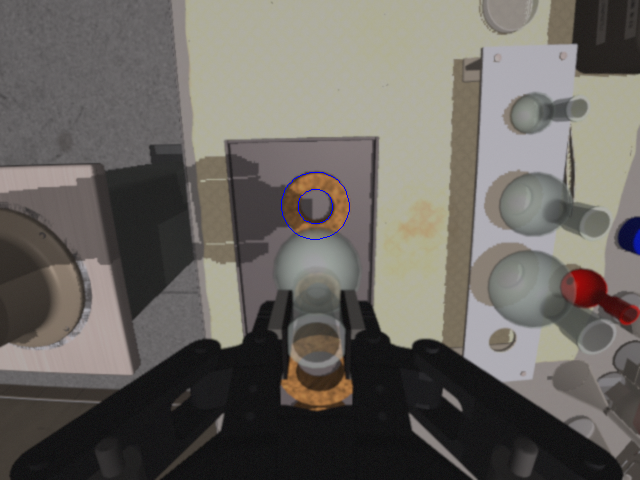

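The grip width of 22.4 mm fits the 23 mm neck. The ring is at (316,206), with the flask held clear at (317,270). The wrist view puts the ring about 1.8 mm further in +x than the top view did, similar to the rack offset, so I'll shift everything by +1.2 mm in x and place.

```bash
cat >> h.py <<'E'
for k in F: F[k]=((F[k][0][0]+.0012,F[k][0][1]),(F[k][1][0]+.0012,F[k][1][1]),*F[k][2:])
E
python3 - <<'E'
from h import *
place(50); s=r.read_state(); im,d=optics.get_image("wrist"); cv2.imwrite("pics/p50.png",im[:,:,::-1])
E
```

```text
50 contact True z above seat 0.0002 [-0.6 -0.7  2.9]
t 11.3917
```

View pics/p50.png

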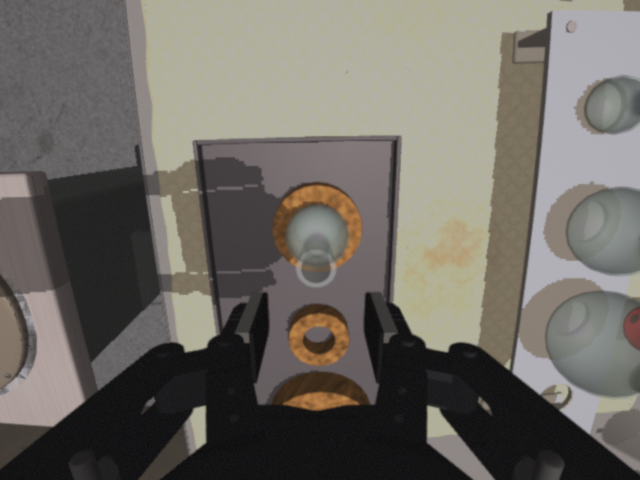

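flask_50 stands upright in its ring at (317,230), with contact 0.2 mm from the expected seat. flask_250 is next, and I'll check it before carrying on.

```bash
cat >> h.py <<'E'
def go(f):
    a,b,z,zs,H,n=F[f]; p=r.read_state()["eef_pos"]
    r.move_straight([p[0],p[1],.27],Q,speed=.2); r.move_straight([*a,.27],Q,speed=.3); command_gripper(n+.026,25)
E
python3 - <<'E'
from h import *
go(250); pick(250); over(250); ringview(250,"pics/r250.png"); place(250)
s=r.read_state(); im,d=optics.get_image("wrist"); cv2.imwrite("pics/p250.png",im[:,:,::-1])
E
```

```text
250 gripped 0.0312 lifted 0.0313 16.025
ring extent x [0.38149946 0.4968341 ] y [-0.12692224 -0.0598566 ] expected centre (0.4385, -0.1171) +- 0.059
250 contact True z above seat 0.0006 [ 0.8 -1.2 -0.3]
t 20.7333
```

View pics/p250.png

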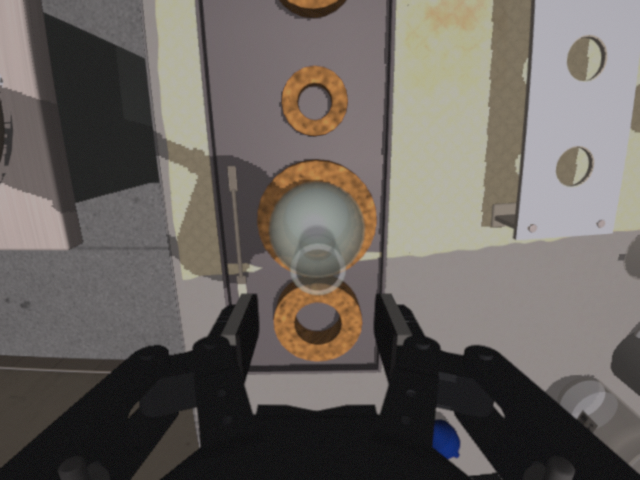

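flask_250 is seated upright in its ring at (317,225). The other two go the same way, and the script stops if a grip width or seating height is off.

```bash
python3 - <<'E'
from h import *
for f in (100,25):
    go(f); pick(f)
    assert abs(r.read_state()["grip_width"]-F[f][5])<.003
    over(f); ringview(f,f"pics/r{f}.png"); place(f)
    assert abs(r.read_state()["eef_pos"][2]-(F[f][3]+OFF+.08))<.005
p=r.read_state()["eef_pos"]; r.move_straight([p[0],p[1],.3],Q,speed=.2); r.reach([.35,-.42,.3],Q)
for n in ("top","side"):
    im,d=optics.get_image(n); np.savez(f"{n}1.npz",im=im,d=d); cv2.imwrite(f"pics/{n}1.png",im[:,:,::-1])
print(r.read_state()["time_s"])
im=np.load("top1.npz")["im"]; c=cam("top"); vis=im[:,:,::-1].copy()
m=cv2.inRange(cv2.cvtColor(im,cv2.COLOR_RGB2HSV),(5,90,60),(22,255,255)); v,u=np.nonzero(m)
S={25:(.022,31,.0356,21),50:(.026,40,.0436,27),100:(.030,49,.0519,34),250:(.034,59,.0616,43)}
for f,(h,R,so,Rb) in S.items():
    b=np.array(F[f][1])-[.0012,0]; P=ray_plane(c,np.c_[u,v],.004+h)[:,:2]; P=P[np.hypot(*(P-b).T)<R/1e3+.006]
    x=np.percentile(P,[.3,99.7],axis=0); print(f,"ring now",np.round(x.mean(0),4),"start",b)
    for z,rr,col in ((.004+so,Rb,(0,200,0)),(F[f][3],F[f][5]*500,(255,0,0))):
        t=np.linspace(0,2*np.pi,60); q=project(c,np.c_[b[0]+rr/1e3*np.cos(t),b[1]+rr/1e3*np.sin(t),0*t+z]); cv2.polylines(vis,[(q*16).round().astype(int).reshape(-1,1,2)],True,col,1,cv2.LINE_AA,4)
cv2.imwrite("pics/end.png",cv2.resize(vis[295:415,215:500],None,fx=2.75,fy=2.75,interpolation=cv2.INTER_CUBIC))
E
```

```text
100 gripped 0.0262 lifted 0.0257 25.4667
ring extent x [0.39246383 0.4876186 ] y [-0.25432739 -0.16920548] expected centre (0.43929999999999997, -0.2321) +- 0.049
100 contact True z above seat 0.0008 [ 1.3 -0.3  1. ]
t 30.7583
25 gripped 0.0189 lifted 0.0193 36.35
ring extent x [0.40722507 0.46598649] y [-0.03521696  0.02423534] expected centre (0.4361, -0.0054) +- 0.031
25 contact True z above seat 0.0006 [ 0.9 -0.4  2.9]
t 41.2417
43.65
25 ring now [ 0.4352 -0.0056] start [ 0.4349 -0.0054]
50 ring now [0.4335 0.1097] start [0.4332 0.1094]
100 ring now [ 0.4378 -0.2315] start [ 0.4381 -0.2321]
250 ring now [ 0.4378 -0.1174] start [ 0.4373 -0.1171]
```

View pics/end.png

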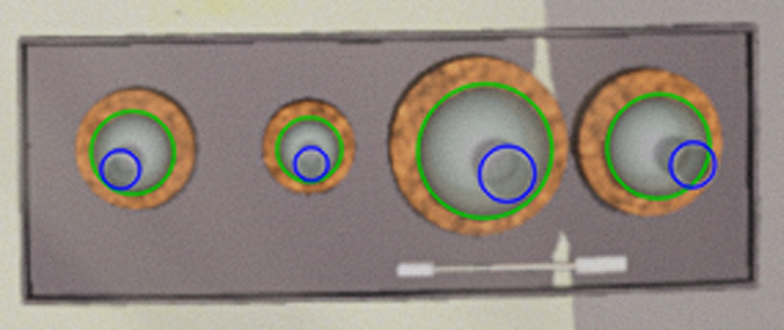

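View pics/side1.png

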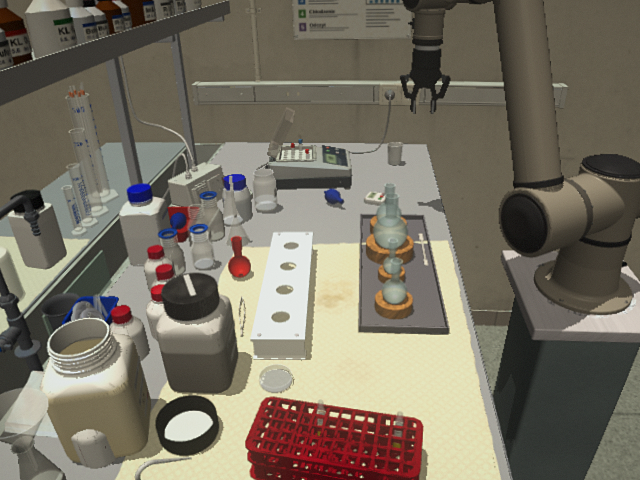

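All four balls lie within the predicted seated circles and the necks within the rim circles, so the flasks are upright. The rings have moved less than 1 mm and the robot is clear of everything. I'm handing the job in.

```bash
python3 -c "
from workcell import r
r.hold(.5); print(r.finish_job())"
```

```text
the job is handed in; nothing more can be done
None
```

All four flasks are seated in the rings cut for their sizes, and I handed the job in at about 44 s. I moved each one by the neck in the order 50, 250, 100, 25, lowering slowly until it touched its ring.

**Last checks:**
- **Grip:** the finger opening was within 1.3 mm of the stated neck diameter on every flask.
- **Seating:** contact came within 0.8 mm of the expected seated height each time.
- **Final pictures:** the top view showed every ball and rim where it should be when seated and upright. The rings were within 1 mm of where they started, and the arm was clear.

**One disagreement:** the wrist camera placed the rack and rings about 1.5 mm further in +x than the top camera, which is within the stated calibration. I split the difference with a 1.2 mm shift. No checks failed, and `finish_job` reports no verdict.

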